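Hang the property-locker key on the empty post

TASK

In the recovered-property office, pick up the loose locker key whose black paddle has the large round eye and hang it by that eye on the empty post stand, so that the paddle lies flat on the stand's wooden base with the post through the eye. Leave the other loose key (square head, tiny hole) where it lies, and let go.

Things in the scene. Friction and masses are not known exactly. Their poses are not given: they have to be found in the camera images.
- key_grip (a point): Handle centre of the loose key to be hung, 6 mm above its underside. A black paddle 12 mm thick, flat on the desk: straight handle 68 mm long, 30 mm wide (grip across this width), ring head at one end, 49 mm long, 8 mm wide brass key blade out of the other. About 90 g, balanced about 20 mm from here towards the eye. Local x points along the handle to the eye, z up.
- key_eye (a point): Centre of the round eye in the ring head of the same key, half-way up its thickness. The ring measures 58 mm across, the through hole 36 mm. It lies 60 mm from key_grip along the handle; same axes.
- empty_stand: The stand with nothing on its post, fixed, left or right of the keys: light wooden disc 140 mm across, 10 mm thick, with an upright steel post 12 mm thick in its middle, its rounded top 65 mm above the desk. Origin on the post's axis at desk level, z up. Key hung: key_eye is 16 mm above the origin. A like fixed stand on the other side already holds a key; it is not to be used.
- other_key_grip (a point): Centre of the handle of the other loose key, half-way up; not to be moved. Same black handle, 12 mm thick, and brass blade, but with a square 50 mm head whose hole is only 8 mm. Lies flat beside the key to be hung, axes likewise (x towards its head).
Things that resemble listed ones, but are neither listed nor needed, are in the scene too. What is shaped like the part that bears key_grip but orange or turquoise is not meant.

How it is judged:
By the outcome, as a careful person would: the job done as asked, in the order asked, and still so for the second after the job is handed in, with the robot touching nothing.
It also fails if it takes over 40 s, if anything falls off the work surface, if the arm or the gripper's body presses on something with over 40 N, if the wrist force passes 120 N, or if a joint passes its speed limit or range.

ROBOT

A 6-joint arm with a two-finger parallel gripper is mounted at the origin on the work surface. World frame = base frame: x ahead of the robot, y to its left, z up, the work surface at z = 0. Lengths are in m, angles in rad, forces in N, time in s.
With the tool pointing down it reaches from about 0.25 to 0.725 m from the base axis. Payload 9.7 kg.
Tool frame: the origin (TCP) lies on the centre line of the jaws, within the pads' length; the fingertips stand manip.tips_ahead ahead of it and the grasp point (between the pads) lies 11 mm behind it (manip.tips_ahead is the distance from the TCP to the fingertips, in m); z points along the fingers, y is the line along which they close (so a half turn about z gives the same grasp; the last joint's range is limited). The gripper opens to 85 mm and grips with 20 to 120 N. Pads are 22 mm wide; open, the fingers measure 114 mm over their backs; the gripper's body (76 mm by 85 mm) begins 54 mm behind the grasp point. The pads swing forward as they close: fully open they stand 13 mm farther back than shut.
Start: joints at [-1.15, 0.087, 0.176, 1.66, 0, 1.571], TCP at [0.225, -0.502, 0.239] pointing down, gripper open.
Joint ranges: [-3.13, 3.13], [-0.85, 1.81], [-1.15, 1.24], [-2.2, 2.28], [-1.44, 1.52], [-3.14, 3.14]. Speed limits (rad/s): [2.22, 2.22, 2.57, 3.14, 3.14, 3.14].

INTERFACE

Orientations are given as a rotation vector (axis times angle).
In Python, from cell import readout, eyes, hand_in, spotter, manip gives the robot as it stands.
- The arm moves only by the tool step_arm, never from a script. Its arguments are lists of equal length, an entry for each row: "slide": the shift along the world's x, y, z in cm, a list of three; "delta_rot": the turn, a rotation vector about the world's x, y, z in rad, a list of three; "gripper": the opening, from 0 (shut) to 1 (fully open). A call has 1 to 8 rows; each row shifts and turns the commanded pose from where the row before left it; what a row does not reach is not made up. A row lasts 1/8 s, in which the tool goes at most 62.5 mm and 10.7 degrees, less where a joint would pass 70% of its speed; a pose out of reach is approached as far as the arm can. A call with a gripper value outside its range is refused whole. The fingers move at their own pace and stop on an object; "grip_force" is the grip in N (left out, the last holds). Time passes only in rows, so rows that do not move let the fingers close. It gives the time, the measured TCP pose, the force, the opening and the grip force at its end, in the units of the state.
- readout.get_obs(): the state, without advancing time (a new reading comes with each control period).
- eyes.capture(name): name is "side" or "top"; returns a dict with "color" (384x512x3 uint8, red, green, blue), "fov_y" (degrees; the focal length in pixels is half the picture's height over the tangent of half this angle, whatever the lens; pixels are square), "cx", "cy" (the principal point, pixels), "camera_from_world" (4x4, takes a point from world to camera coordinates). Camera axes: x right, y down, z forward; pixel columns grow to the right and rows downward; lengths in m; the calibration is good to about 2 mm. A picture is of the moment at which its call begins. There is no depth.
- hand_in(): hands the job in; it is judged then, once.
Trained networks look in a picture, given as the dict that the camera call returned (one of the last four; its "shot" number tells which), for a name from the list of things; names that differ only in an ending like _2 or _b are one class to them, and where a whole thing is asked for, a point or a joint stands for the part that bears it (a point fixed in the world has none). Each returns a list of dicts, best first, with "p" (0 to 1); they miss things now and then, are a little off and sometimes report something else, mostly with a low value. They report only what shows in the picture. A call takes as long as a camera call. They do not tell look-alikes from the thing itself.
- spotter.look_for(picture, label): "extent" ([left, top, width, height] in pixels, round what is visible of it).
- spotter.mark_of(picture, label): "location" ([column, row] in pixels: a listed point, or the origin of a listed thing).
The state is a dict: "t": time; "joint_pos": joint angles; "dq": joint speeds; "tau": joint torques, N m; "eef_pos": TCP position; "ee_rot": TCP orientation; "ft_force": force on the tool from outside, world axes, zero at the start; "moment": the same for the moment, N m; "opening": opening from 0.0 (shut) to 1.0 (fully open); "finger_force": force on a finger pad.
Only numpy, scipy, OpenCV 4.12 (cv2) and the standard library are available. Lean on these libraries where they do the work, as an engineer would, in place of code of your own. Each camera call takes 0.05 s, during which the arm holds its last target. There are 200 camera calls.

## Working session

There is one attempt and no reset: what is moved stays moved. The work goes in short steps, Python scripts to look and compute and a tool call to move; the robot and the scene stay as the last step left them, time stands still between calls to the robot, and variables do not carry over. Pictures are saved under pics/ and viewed, at most 10 in all, crops included, and the job is handed in when it is done.

Besides the shell and the picture viewer there is one more tool, called after "Request:" by a JSON object that holds its "fn" and its "kwargs", one argument or row to a line. step_arm: Moves the arm, as the interface text tells. Its arguments: {"type":"object","properties":{"slide":{"type":"array"},"delta_rot":{"type":"array"},"gripper":{"type":"array"},"grip_force":{"type":"number"}},"required":["slide","delta_rot","gripper"]}

```bash
mkdir -p pics; cat > h.py <<'E'
import numpy as np, cv2
from cell import readout, eyes, hand_in, spotter, manip
def K(p):
    f=p["color"].shape[0]/2/np.tan(np.radians(p["fov_y"])/2); return f,p["cx"],p["cy"]
def ray(p,uv):
    f,cx,cy=K(p); T=np.array(p["camera_from_world"]); R,t=T[:3,:3],T[:3,3]
    d=R.T@np.array([(uv[0]-cx)/f,(uv[1]-cy)/f,1]); return -R.T@t,d
def onz(p,uv,z):
    o,d=ray(p,uv); return o+d*(z-o[2])/d[2]
def proj(p,X):
    f,cx,cy=K(p); T=np.array(p["camera_from_world"]); c=T[:3,:3]@np.array(X)+T[:3,3]; return np.array([f*c[0]/c[2]+cx,f*c[1]/c[2]+cy])
Z=dict(key_grip=.006,key_eye=.006,empty_stand=0,other_key_grip=.006)
E
python3 - <<'E'
from h import *
print(readout.get_obs(), manip.tips_ahead)
ims=[]
for n in ("top","side"):
    p=eyes.capture(n); ims.append(p["color"][:,:,::-1]); cv2.imwrite(f"pics/{n}0.png",ims[-1])
    print(n,p["fov_y"],np.round(ray(p,(256,192)),3).tolist())
    for l in Z:
        for d in spotter.mark_of(p,l)[:5]: print(l,round(d["p"],2),np.round(d["location"],1),np.round(onz(p,d["location"],Z[l]),4))
E
```

```text
{'t': 0.0, 'joint_pos': array([-1.14998253e+00,  8.74170766e-02,  1.75114354e-01,  1.65979897e+00,
        5.23306309e-05,  1.57081513e+00]), 'dq': array([ 0.00033811,  0.00012521, -0.00010662, -0.00038596, -0.00024424,
        0.00072911]), 'tau': array([-8.89041730e-04, -5.20394969e+01,  4.64799929e+01,  1.64119672e-02,
       -5.72238790e-07, -1.84013615e-06]), 'eef_pos': array([ 0.22459682, -0.50180192,  0.23859655]), 'ee_rot': array([-3.07105505e+00, -6.55848415e-01,  3.47744814e-04]), 'ft_force': array([-0.44785595, -0.27787161, -0.14504079]), 'moment': array([ 0.0004927 , -0.01453602,  0.01553251]), 'finger_force': 0.0, 'opening': 1.001266404039866} 0.008
top 55.73174673178821 [[0.265, -0.024, 0.895], [0.183, -0.036, -0.983]]
key_grip 0.93 [293.3 241.3] [ 0.3075 -0.1453  0.006 ]
key_grip 0.86 [ 95.2 293.1] [0.1939 0.3254 0.006 ]
key_grip 0.74 [398.4 245.8] [ 0.2925 -0.4047  0.006 ]
key_grip 0.57 [264.5 166.5] [ 0.4963 -0.0788  0.006 ]
key_eye 0.71 [274.1 146.6] [ 0.5483 -0.1044  0.006 ]
key_eye 0.7 [387.2 224.3] [ 0.3459 -0.3809  0.006 ]
key_eye 0.62 [311.3 256.3] [ 0.2706 -0.188   0.006 ]
key_eye 0.58 [106.7 274.7] [0.2357 0.3009 0.006 ]
empty_stand 0.55 [129.  182.2] [0.4604 0.2599 0.    ]
other_key_grip 0.73 [198.8 173. ] [0.4809 0.0862 0.006 ]
side 51.41163412175467 [[-0.075, 0.754, 0.618], [0.427, -0.726, -0.54]]
key_grip 0.93 [251.7 319.7] [0.1928 0.3233 0.006 ]
key_grip 0.89 [233.  181.1] [ 0.4989 -0.0891  0.006 ]
key_grip 0.71 [300.  188.4] [ 0.3068 -0.1462  0.006 ]
key_eye 0.77 [220.9 179.2] [ 0.5369 -0.0812  0.006 ]
key_eye 0.68 [320.3 184.9] [ 0.2627 -0.1916  0.006 ]
key_eye 0.61 [231.2 304.3] [0.2473 0.3104 0.006 ]
key_eye 0.41 [319.6 149.4] [ 0.3519 -0.405   0.006 ]
empty_stand 0.69 [168.9 256.8] [0.4524 0.2567 0.    ]
other_key_grip 0.71 [200.  210.3] [0.495  0.0795 0.006 ]
other_key_grip 0.43 [235.3 181.4] [ 0.4919 -0.0909  0.006 ]
```

View pics/top0.png

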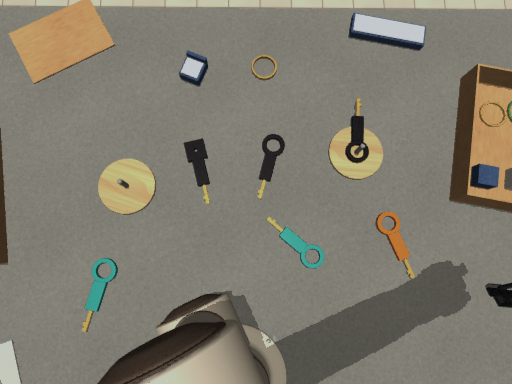

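View pics/side0.png

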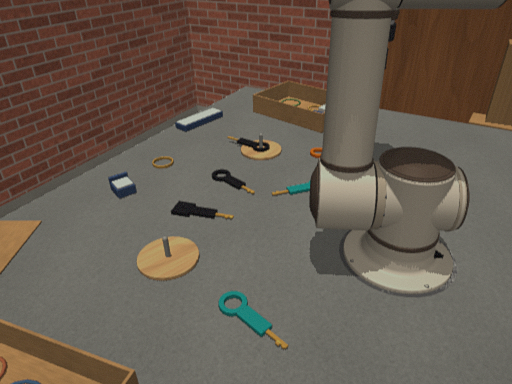

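Black ring-eyed key at (269,160) is lying loose; the square-headed one is at (199,163). Lookalikes are turquoise at (296,243) and (101,284), orange at (394,236), and a black ring key already hung at (357,145). The one at (269,160) fits: black, large round eye, loose. The empty stand is at (127,186). I'll confirm with a crop and segmentation.

```bash
python3 - <<'E'
from h import *
for n,(x,y,w,h) in (("top",(235,120,70,90)),("side",(200,160,65,45))):
    p=eyes.capture(n); c=p["color"]
    for l in ("key_grip","key_eye","empty_stand"):
        for d in spotter.mark_of(p,l)[:5]: print(n,l,round(d["p"],2),np.round(d["location"],1))
    m=np.zeros(c.shape[:2],np.uint8); m[y:y+h,x:x+w]=(c[y:y+h,x:x+w].max(2)<42)
    k,lab,st,ce=cv2.connectedComponentsWithStats(m); i=1+st[1:,4].argmax(); m=(lab==i).astype(np.uint8)
    hole=cv2.findContours(m,cv2.RETR_CCOMP,cv2.CHAIN_APPROX_NONE)
    for j,q in enumerate(hole[0]):
        if hole[1][0][j][3]>=0:
            M=cv2.moments(q); 
            if M["m00"]>10:
                e=(M["m10"]/M["m00"],M["m01"]/M["m00"]); print("hole",np.round(e,1),onz(p,e,.006).round(4))
    v,u=np.nonzero(m); P=np.array([onz(p,(a,b),.012)[:2] for a,b in zip(u,v)])
    mu=P.mean(0); ax=np.linalg.svd(P-mu)[2][0]; s=(P-mu)@ax
    print("mask",st[i],"centroid",mu.round(4),"axis",ax.round(3),"ext",s.min().round(4),s.max().round(4))
    cr=cv2.resize(c[y:y+h,x:x+w,::-1],None,fx=6,fy=6,interpolation=cv2.INTER_CUBIC); cv2.imwrite(f"pics/{n}c.png",cr)
    # wood disc centre
    r=c.astype(int); 
    x,y,w,h={"top":(90,150,75,75),"side":(130,230,75,55)}[n]
    m=np.zeros(c.shape[:2],np.uint8); m[y:y+h,x:x+w]=((r[...,0]-r[...,2])>35)[y:y+h,x:x+w]
    q=max(cv2.findContours(m,cv2.RETR_EXTERNAL,cv2.CHAIN_APPROX_NONE)[0],key=cv2.contourArea).reshape(-1,2)
    W=np.array([onz(p,a,.010 if n=="top" else .009)[:2] for a in q]).astype(np.float32)
    (cx,cy),rad=cv2.minEnclosingCircle(W); print("disc",cx,cy,rad, cv2.fitEllipse(W))
    print("stand axis pixel at base/top",proj(p,(cx,cy,.01)),proj(p,(cx,cy,.065)))
E
```

```text
top key_grip 0.84 [ 97.1 295.1]
top key_grip 0.7 [291.5 238.9]
top key_grip 0.69 [398.  248.7]
top key_grip 0.67 [267.1 165.5]
top key_eye 0.96 [387.8 224.6]
top key_eye 0.9 [309.  260.2]
top key_eye 0.82 [103.9 270.4]
top key_eye 0.67 [274.1 144. ]
top empty_stand 0.78 [127.1 184.1]
hole [272.9 145. ] [ 0.5527 -0.1016  0.006 ]
mask [260 134  24  47 488] centroid [ 0.5192 -0.0928] axis [-0.968  0.252] ext -0.0609 0.0601
disc 0.4502204656600952 0.2628825008869171 0.07044439762830734 ((0.4503820538520813, 0.262758731842041), (0.13768675923347473, 0.13840581476688385), 169.9036865234375)
stand axis pixel at base/top [126.31941946 185.41654085] [118.74017064 180.62593433]
side key_grip 0.83 [233.3 181.6]
side key_grip 0.79 [252.6 319.6]
side key_grip 0.62 [302.5 188.2]
side key_eye 0.88 [221.8 176. ]
side key_eye 0.81 [320.7 186.8]
side key_eye 0.77 [232.8 304.1]
side key_eye 0.44 [316.7 151.7]
side empty_stand 0.93 [165.4 258.4]
hole [220.7 175.2] [ 0.5509 -0.1007  0.006 ]
mask [212 170  33  19 260] centroid [ 0.5158 -0.0851] axis [-0.953  0.303] ext -0.0622 0.0662
disc 0.4483964443206787 0.26408618688583374 0.07388955354690552 ((0.44607606530189514, 0.2658749520778656), (0.13935500383377075, 0.14000557363033295), 176.18609619140625)
stand axis pixel at base/top [167.55716805 255.97600081] [164.15159306 237.01011175]
```

View pics/topc.png

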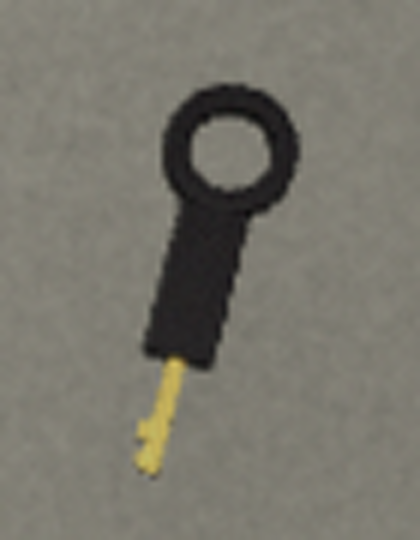

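The crop confirms the black paddle with a large round eye (eye at crop px 230,152, blade at the lower left). Moving toward it.

Request:
{"fn": "step_arm", "kwargs": {
  "slide": [
    [2.5,3.7,0],
    [2.5,3.7,0],
    [2.5,3.7,0],
    [2.5,3.7,0],
    [2.5,3.7,0],
    [2.5,3.7,0],
    [2.5,3.7,0],
    [2.5,3.7,0]
  ],
  "delta_rot": [
    [0,0,0],
    [0,0,0],
    [0,0,0],
    [0,0,0],
    [0,0,0],
    [0,0,0],
    [0,0,0],
    [0,0,0]
  ],
  "gripper": [1,1,1,1,1,1,1,1]
}}

```text
t: 1.9
eef_pos: [0.4253, -0.2047, 0.2395]
ee_rot: [3.072, 0.656, 0.001]
ft_force: [0.1, -0.8, 0.9]
opening: 0.998
finger_force: 0.0
```

```bash
python3 -c "
from h import *
o=readout.get_obs();print(o['t'],o['joint_pos'].round(3),o['eef_pos'].round(4),o['ee_rot'].round(3))"
```

```text
1.9 [-0.449 -0.099 -0.009  1.661 -0.     2.272] [ 0.4253 -0.2047  0.2395] [3.072e+00 6.560e-01 1.000e-03]
```

Request:
{"fn": "step_arm", "kwargs": {
  "slide": [
    [1.1,1.6,0],
    [1.1,1.6,0],
    [1.1,1.6,0],
    [1.1,1.6,0],
    [1.1,1.6,0],
    [1.1,1.6,0],
    [1.1,1.6,0],
    [0,0.4,-1]
  ],
  "delta_rot": [
    [0,0,0.176],
    [0,0,0.176],
    [0,0,0.176],
    [0,0,0.176],
    [0,0,0.176],
    [0,0,0.176],
    [0,0,0.176],
    [0,0,0.176]
  ],
  "gripper": [1,1,1,1,1,1,1,1]
}}

```text
t: 2.9
eef_pos: [0.5025, -0.0892, 0.2296]
ee_rot: [1.908, 2.495, 0.001]
ft_force: [-0.5, -0.8, -0.0]
opening: 1.001
finger_force: 0.0
```

Request:
{"fn": "step_arm", "kwargs": {
  "slide": [
    [0,0,-2],
    [0,0,-2],
    [0,0,-2],
    [0,0,-2],
    [0,0,-2],
    [0,0,-1],
    [0,0,0]
  ],
  "delta_rot": [
    [0,0,0.176],
    [0,0,0.176],
    [0,0,0.176],
    [0,0,0.176],
    [0,0,0.176],
    [0,0,0.176],
    [0,0,0]
  ],
  "gripper": [1,1,1,1,1,1,1]
}}

```text
t: 3.78
eef_pos: [0.5012, -0.09, 0.1186]
ee_rot: [-0.404, -3.114, -0.0]
ft_force: [-0.3, -0.9, 0.0]
opening: 0.998
finger_force: 0.0
```

```bash
python3 - <<'E'
from h import *
from scipy.spatial.transform import Rotation as R
o=readout.get_obs();print(o['t'],o['joint_pos'].round(3),o['eef_pos'].round(4),R.from_rotvec(o['ee_rot']).as_matrix().round(3))
p=eyes.capture("side");cv2.imwrite("pics/s2.png",cv2.resize(p["color"][80:272,110:366,::-1],None,fx=3,fy=3))
E
```

```text
3.775 [-0.178 -0.021 -0.167  1.426 -0.     0.08 ] [ 0.5012 -0.09    0.1186] [[-0.967  0.255 -0.001]
 [ 0.255  0.967  0.   ]
 [ 0.001 -0.    -1.   ]]
```

View pics/s2.png

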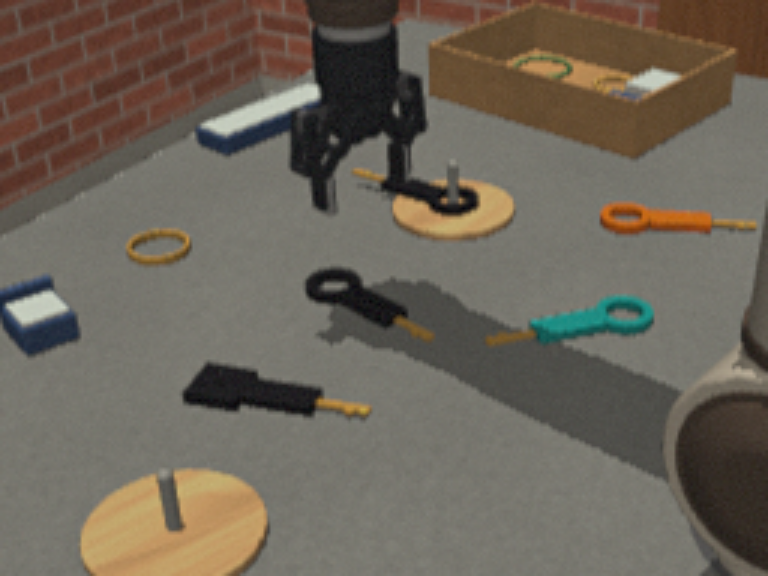

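The gripper (px ~360,160) is above the ring key (px ~360,300), with the jaws set across its handle. Descending.

Request:
{"fn": "step_arm", "kwargs": {
  "slide": [
    [0.1,0.2,-3],
    [0,0,-3],
    [0,0,-2],
    [0,0,-1],
    [0,0,-0.8],
    [0,0,-0.8],
    [0,0,0]
  ],
  "delta_rot": [
    [0,0,0],
    [0,0,0],
    [0,0,0],
    [0,0,0],
    [0,0,0],
    [0,0,0],
    [0,0,0]
  ],
  "gripper": [1,1,1,1,1,1,1],
  "grip_force": 40
}}

```text
t: 4.7
eef_pos: [0.5026, -0.088, 0.0131]
ee_rot: [-0.403, -3.115, -0.0]
ft_force: [-0.6, 0.8, -0.3]
opening: 0.998
finger_force: 0.0
```

Request:
{"fn": "step_arm", "kwargs": {
  "slide": [
    [0,0,0],
    [0,0,0],
    [0,0,0],
    [0,0,0],
    [0,0,0],
    [0,0,0]
  ],
  "delta_rot": [
    [0,0,0],
    [0,0,0],
    [0,0,0],
    [0,0,0],
    [0,0,0],
    [0,0,0]
  ],
  "gripper": [0.6,0.5,0,0,0,0],
  "grip_force": 40
}}

```text
t: 5.45
eef_pos: [0.503, -0.0881, 0.0138]
ee_rot: [0.402, 3.115, -0.0]
ft_force: [-1.0, -0.2, 5.7]
opening: 0.334
finger_force: 40.1
```

Gripped at about 28 mm. Lifting, then checking the hold.

Request:
{"fn": "step_arm", "kwargs": {
  "slide": [
    [0,0,0.5],
    [0,0,1.5],
    [0,0,2.5],
    [0,0,3],
    [0,0,3],
    [0,0,2],
    [0,0,0],
    [0,0,0]
  ],
  "delta_rot": [
    [0,0,0],
    [0,0,0],
    [0,0,0],
    [0,0,0],
    [0,0,0],
    [0,0,0],
    [0,0,0],
    [0,0,0]
  ],
  "gripper": [0,0,0,0,0,0,0,0],
  "grip_force": 50
}}

```text
t: 6.45
eef_pos: [0.5024, -0.088, 0.1376]
ee_rot: [-0.402, -3.115, -0.0]
ft_force: [-0.4, 0.0, -1.3]
opening: 0.333
finger_force: 49.4
```

Request:
{"fn": "step_arm", "kwargs": {
  "slide": [
    [-1.2,4,0],
    [-1.2,4,0],
    [-1.2,4,0],
    [-1.2,4,0],
    [-1.2,4,0],
    [-1.2,4,0],
    [-1.2,4,0],
    [0,0,0]
  ],
  "delta_rot": [
    [0,0,0],
    [0,0,0],
    [0,0,0],
    [0,0,0],
    [0,0,0],
    [0,0,0],
    [0,0,0],
    [0,0,0]
  ],
  "gripper": [0,0,0,0,0,0,0,0]
}}

```text
t: 7.45
eef_pos: [0.4174, 0.1937, 0.1371]
ee_rot: [-0.397, -3.115, 0.001]
ft_force: [0.4, -1.1, -0.8]
opening: 0.332
finger_force: 49.5
```

```bash
python3 - <<'E'
from h import *
o=readout.get_obs();print(o['t'],o['eef_pos'].round(4),o['opening'],o['joint_pos'].round(3))
r=[]
for n in ("top","side"):
    p=eyes.capture(n); r.append(p["color"][:,:,::-1])
    for d in spotter.mark_of(p,"key_eye")[:6]: print(n,round(d["p"],2),np.round(d["location"],1))
    z=o['eef_pos'][2]-.0138+.006; e=o['eef_pos'][:2]+.052*np.array([.968,-.252]); print("expected eye",e,z,proj(p,(*e,z)))
cv2.imwrite("pics/m.png",np.hstack([cv2.resize(r[0][100:300,60:260],None,fx=2,fy=2),cv2.resize(r[1][100:300,80:280],None,fx=2,fy=2)]))
E
```

```text
7.45 [0.4174 0.1937 0.1371] 0.3316324878885626 [ 0.434 -0.14  -0.244  1.469  0.     0.688]
top 0.94 [309.4 254.8]
top 0.89 [386.9 221.3]
top 0.83 [149.7 165.5]
expected eye [0.46773959 0.18062297] 0.12928998019949275 [147.67630036 165.90248643]
side 0.89 [232.6 300.3]
side 0.69 [180.3 192.5]
side 0.66 [321.6 152.5]
expected eye [0.46773959 0.18062297] 0.12928998019949275 [178.05582481 191.97294741]
```

View pics/m.png

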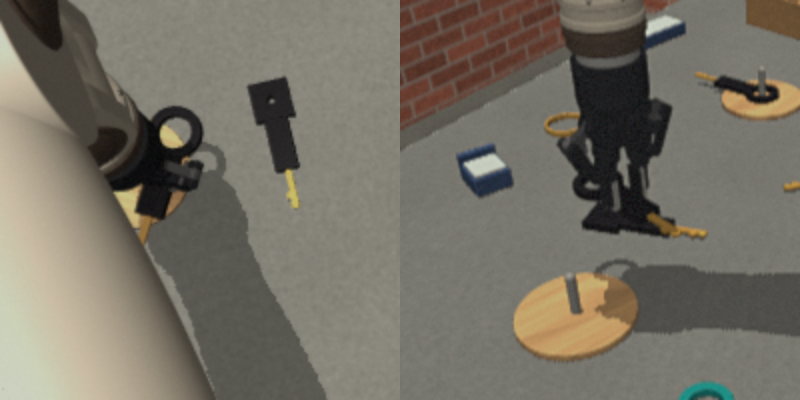

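The key is held: the eye is at top px ~(150,165) and side px ~(180,192), each within 2 px of the prediction. I'll triangulate both the eye and the post.

```bash
python3 - <<'E'
from h import *
from scipy.optimize import least_squares
o=readout.get_obs(); t=eyes.capture("top"); s=eyes.capture("side")
# hole in top: non-black region enclosed
c=t["color"]; x,y,w,h=134,148,32,34
m=np.zeros(c.shape[:2],np.uint8); m[y:y+h,x:x+w]=(c[y:y+h,x:x+w].max(2)>55)
k,lab,st,ce=cv2.connectedComponentsWithStats(m,connectivity=4); i=lab[165,150]; print("hole",st[i],ce[i])
best=lambda p,q:min((d["location"] for d in spotter.mark_of(p,"key_eye")),key=lambda u:np.hypot(*(np.array(u)-q)))
a=best(t,(150,165)); b=best(s,(180,192)); print(a,b)
for A in (a,ce[i]):
    X=least_squares(lambda X:np.r_[proj(t,X)-A,proj(s,X)-b],[.468,.18,.13]); print(X.x.round(4),X.fun.round(1), onz(t,A,.129).round(4))
print(o['eef_pos'])
E
```

```text
hole [141 158  17  16 205] [148.72682927 165.37073171]
[148.5, 163.5] [181.5, 191.2]
[0.4682 0.1761 0.1306] [ 1.1  2.  -2.4 -0.7] [0.4731 0.1791 0.129 ]
[0.4655 0.1763 0.1308] [ 0.7  1.3 -1.6 -0.4] [0.469  0.1785 0.129 ]
[0.41865273 0.19126697 0.13774262]
```

Request:
{"fn": "step_arm", "kwargs": {
  "slide": [
    [-0.5,2,0],
    [-0.5,2,0],
    [-0.5,2,0],
    [-0.5,2,-0.5],
    [0,0.5,-1],
    [0,0,-1.5],
    [0,0,-1],
    [0,0,0]
  ],
  "delta_rot": [
    [0,0,0],
    [0,0,0],
    [0,0,0],
    [0,0,0],
    [0,0,0],
    [0,0,0],
    [0,0,0],
    [0,0,0]
  ],
  "gripper": [0,0,0,0,0,0,0,0]
}}

```text
t: 8.85
eef_pos: [0.3983, 0.2761, 0.0971]
ee_rot: [-0.403, -3.114, 0.002]
ft_force: [-0.1, 0.1, -1.5]
opening: 0.332
finger_force: 49.6
```

```bash
python3 - <<'E'
from h import *
t=eyes.capture("top"); s=eyes.capture("side"); o=readout.get_obs(); print(o['t'],o['eef_pos'].round(4))
e=o['eef_pos'][:2]+.052*np.array([.968,-.252]); z=o['eef_pos'][2]-.0078
print("eye",e.round(4),z.round(4),proj(t,(*e,z)),proj(s,(*e,z)))
print("post top exp",proj(t,(.4495,.2632,.065)),proj(s,(.4495,.2632,.065)))
cv2.imwrite("pics/n.png",np.hstack([cv2.resize(q["color"][y:y+80,x:x+80,::-1],None,fx=5,fy=5,interpolation=cv2.INTER_CUBIC) for q,x,y in((t,80,140),(s,130,190))]))
E
```

```text
8.95 [0.3988 0.2766 0.0984]
eye [0.4492 0.2635] 0.0906 [114.54157073 178.6431995 ] [162.38334833 227.48965936]
post top exp [118.58653979 180.93209426] [164.03310226 236.63237587]
```

View pics/n.png

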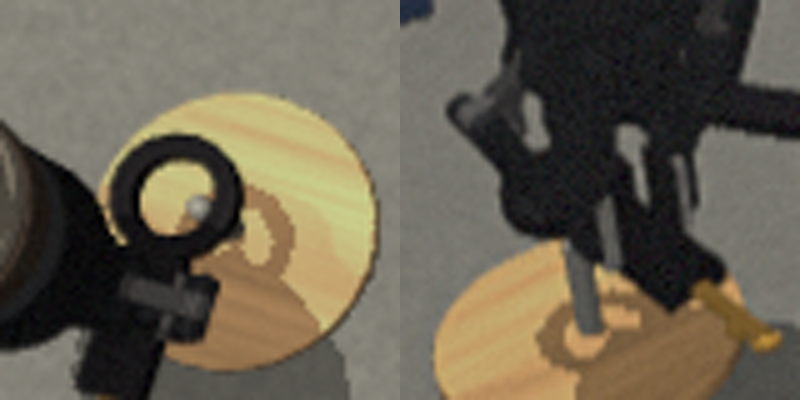

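Top view: hole centre at ~(115.6,178.6) and post top at ~(119.8,181.6). That offset matches the perspective prediction within 1 px, so the eye is over the post. Lowering.

Request:
{"fn": "step_arm", "kwargs": {
  "slide": [
    [0,0,-1],
    [0,0,-1.5],
    [0,0,-1.5],
    [0,0,-1],
    [0,0,-1],
    [0,0,-0.8],
    [0,0,-0.4],
    [0,0,0]
  ],
  "delta_rot": [
    [0,0,0],
    [0,0,0],
    [0,0,0],
    [0,0,0],
    [0,0,0],
    [0,0,0],
    [0,0,0],
    [0,0,0]
  ],
  "gripper": [0,0,0,0,0,0,0,0]
}}

```text
t: 9.95
eef_pos: [0.3986, 0.277, 0.0262]
ee_rot: [-0.402, -3.116, 0.0]
ft_force: [-0.2, 0.6, -1.1]
opening: 0.332
finger_force: 49.6
```

Request:
{"fn": "step_arm", "kwargs": {
  "slide": [
    [0,0,-0.15],
    [0,0,-0.1],
    [0,0,0],
    [0,0,0]
  ],
  "delta_rot": [
    [0,0,0],
    [0,0,0],
    [0,0,0],
    [0,0,0]
  ],
  "gripper": [0,0,0,0]
}}

```text
t: 10.45
eef_pos: [0.3987, 0.277, 0.0239]
ee_rot: [0.402, 3.116, 0.0]
ft_force: [-0.2, 1.3, -0.6]
opening: 0.33
finger_force: 49.6
```

Request:
{"fn": "step_arm", "kwargs": {
  "slide": [
    [0,0,-0.05],
    [0,0,0],
    [0,0,0],
    [0,0,0],
    [0,0,0],
    [0,0,0.5],
    [0,0,1],
    [0,0,2]
  ],
  "delta_rot": [
    [0,0,0],
    [0,0,0],
    [0,0,0],
    [0,0,0],
    [0,0,0],
    [0,0,0],
    [0,0,0],
    [0,0,0]
  ],
  "gripper": [0,0.4,0.6,0.7,0.7,0.7,0.7,0.7]
}}

```text
t: 11.45
eef_pos: [0.3984, 0.2768, 0.0588]
ee_rot: [-0.402, -3.115, 0.001]
ft_force: [-0.0, 0.7, -0.1]
opening: 0.701
finger_force: 0.0
```

Request:
{"fn": "step_arm", "kwargs": {
  "slide": [
    [0,0,3],
    [0,0,3],
    [0,0,3],
    [-1,-3,2],
    [-1,-4,0],
    [-1,-4,0],
    [-1,-4,0],
    [0,0,0]
  ],
  "delta_rot": [
    [0,0,0],
    [0,0,0],
    [0,0,0],
    [0,0,0],
    [0,0,0],
    [0,0,0],
    [0,0,0],
    [0,0,0]
  ],
  "gripper": [0.7,0.7,0.7,0.7,0.7,0.7,0.7,0.7]
}}

```text
t: 12.45
eef_pos: [0.3584, 0.1254, 0.1694]
ee_rot: [0.406, 3.113, 0.001]
ft_force: [0.1, 1.0, 0.9]
opening: 0.698
finger_force: 0.0
```

```bash
python3 - <<'E'
from h import *
t=eyes.capture("top"); s=eyes.capture("side"); o=readout.get_obs(); print(o['t'],o['eef_pos'].round(4),o['ft_force'].round(1))
cv2.imwrite("pics/f.png",np.hstack([cv2.resize(q["color"][y:y+130,x:x+130,::-1],None,fx=3,fy=3,interpolation=cv2.INTER_CUBIC) for q,x,y in((t,80,120),(s,110,180))]))
E
```

```text
12.55 [0.359  0.1271 0.169 ] [-0.1  0.8 -0.1]
```

View pics/f.png

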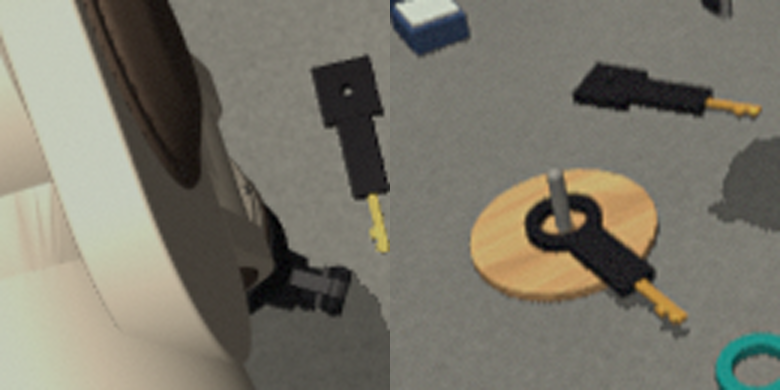

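The side view shows the paddle flat on the stand base with the post through the eye (crop px ~565,215). The square-headed key is undisturbed and the gripper is clear.

```bash
python3 -c "
from h import *
print(hand_in())"
```

```text
the job is handed in; nothing more can be done
None
```

The black round-eyed key hangs flat on the empty stand with the post through its eye, the square-headed key was left where it lay, and the job was handed in at about 12.6 s with the gripper clear.

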